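# Clear the seal bed and load a seal blank against its spring

### The job

The three packing plates have slumped over the bay of the seal bed: first push them back so that they stand upright in a flush row against the backstop. Then pick up the square stone seal blank, press one end of it against the spring plunger while holding the other end clearly raised, tip that end down behind the fixed stop so that the blank lies level in its bay with the plunger holding it tight, and let go. Leave the ink pot and the graver where they lie.

Things in the scene. Friction and masses are not known exactly. Their poses are not given: they have to be found in the camera images.
- bed: The seal bed: a dark wooden fixture fixed to the bench, 212 mm long (its x) and 70 mm wide. Origin on the bench under the middle of the bay; x along the bay from the spring plunger (-x) to fixed stop, plates and backstop (+x); y across; z up. Base board 10 mm thick, x -82 to +130 mm. Spring housing block x -76 to -58, 50 wide, top at height 54 mm.
- bay (a point): Where the centre of the loaded blank lies: bed x 0, 37 mm above the bench; axes as the bed's. Two saddles 14 mm long, centred at bed x -31 and +31, carry the blank: floor at height 26 mm, cheeks 27 mm apart up to 38 mm, then lips flaring out up to 47 mm; 54 mm wide overall. From x -24 to +24 there is only the base board, so fingers have room.
- stop_top (a point): Middle of the top edge, on the bay side, of the fixed stop: a block at bed x 40 to 52 mm, 50 mm wide, top at height 43 mm. The loaded blank's end bears on its bay-side face.
- plunger (a joint): Travel of the brass spring plunger (18 mm disc, axis level along the bed at height 37 mm), in m: 0 = fully out, its face at bed x = -32 mm; pressed towards -x it reads up to 0.016. Spring force 3 N at 0 and 0.3 N more per mm. With the blank loaded it reads about 0.008.
- stall (a point): Middle of the foot of the backstop's face (bed x 114.5 mm, height 10 mm, on the base board); axes as the bed's. The backstop is an upright wall 12 mm thick, 62 mm wide, top at height 80 mm. The row of plates belongs against this face, standing on the base board.
- seal_center (a point): Centre of the seal blank: a pale polished square stone bar 80 x 22 x 22 mm, about 105 g, lying on the bench, both ends alike. Its x runs along the 80 mm.
- plate0_center (a point): Centre of the packing plate nearest the bay: pale wood, 80 mm tall (its z), 50 mm wide (its y, across the bed), 10 mm thick (its x), about 45 g, loose. At the start it leans 40 degrees towards the bay, resting on the upper edge of the fixed stop, its top edge overhanging the bay at about bed x 28 mm and height 71 mm. Standing properly, its centre is at bed x 89.5 mm, height 50 mm.
- plate1_center (a point): Centre of the middle packing plate, same size, leaning on the first; standing properly at bed x 99.5 mm, height 50 mm.
- plate2_center (a point): Centre of the packing plate nearest the backstop, same size, leaning on the second; standing properly at bed x 109.5 mm, height 50 mm.
- ink_pot: Bystander: round lidded ceramic ink-paste pot, 64 mm diameter, 35 mm high, origin under its centre.
- graver: Bystander: engraving tool lying on the bench, 120 mm long along its x and 13 mm thick, wooden handle and steel blade, origin near its middle on the underside.
- whetstone: Bystander: grey whetstone on a wooden base, 160 x 55 x 30 mm, fixed, origin under its centre, long along its x.
Things that resemble listed ones, but are neither listed nor needed, are in the scene too. What is shaped like the part that bears plate2_center but red is not meant. What is shaped like the part that bears plate1_center but purple is not meant.

How it is judged:
On the way, in this order (a step that is already met when the one before it is completed fails the run):
1. the three plates stand upright in a flush row against the backstop (angle between each of plate0_center, plate1_center, plate2_center's own z axis and vertical below 0.07 rad and x of plate0_center in the frame of bed between 0.0855 and 0.0935 m and angle between the x axis of each of plate0_center, plate1_center, plate2_center and the x axis of bed, either way round below 0.1 rad and y of plate0_center in the frame of bed between -0.012 and 0.012 m and height (world z) of each of plate0_center, plate1_center, plate2_center below 0.054 m and x of plate1_center in the frame of bed between 0.0955 and 0.1035 m and y of plate1_center in the frame of bed between -0.012 and 0.012 m and x of plate2_center in the frame of bed between 0.1055 and 0.1135 m and y of plate2_center in the frame of bed between -0.012 and 0.012 m), for 0.2 s.
2. one end of the blank presses the plunger in by more than 3 mm while the other end is clearly raised (blank more than 5 degrees off level) (value of joint plunger above 0.003 m and contact force between seal and plunger above 0.5 N and (angle between seal_center's own x axis and vertical below 1.48 rad or angle between seal_center's own x axis and vertical above 1.66 rad)), for 0.05 s.
At the end, for the whole second after the job is handed in: The blank lies level and still in the bay: within 3 mm along the bed, 4 mm across, 3 mm in height and 0.09 rad of true, plunger in by 5 to 11 mm; the plates stand upright (0.07 rad), each within 4 mm of its place at the backstop, 12 mm across, and square to 0.1 rad (all of step 1 and x of seal_center in the frame of bed between -0.003 and 0.003 m and y of seal_center in the frame of bed between -0.004 and 0.004 m and height (world z) of seal_center between 0.034 and 0.04 m and angle between the x axis of seal_center and the x axis of bed, either way round below 0.09 rad and value of joint plunger between 0.005 and 0.011 m and linear speed of seal below 0.02 m/s); the robot touches nothing.
It fails at once if the ink-paste pot is shifted by more than 30 mm (distance of ink_pot from where it was at the start of the episode above 0.03 m).
It fails at once if the graver is shifted by more than 30 mm (distance of graver from where it was at the start of the episode above 0.03 m).
It also fails if it takes over 61 s, if anything falls off the work surface, if the arm or the gripper's body presses on something with over 40 N, if the wrist force passes 120 N, or if a joint passes its speed limit or range.

### The arm

A 6-joint arm with a two-finger parallel gripper is mounted at the origin on the work surface. World frame = base frame: x ahead of the robot, y to its left, z up, the work surface at z = 0. Lengths are in m, angles in rad, forces in N, time in s.
With the tool pointing down it reaches from about 0.3 to 0.775 m from the base axis. Payload 14.6 kg.
Tool frame: the origin (TCP) lies on the mounting face of the last link; the fingertips stand 199 mm ahead of it and the grasp point (between the pads) lies 180 mm ahead of it; z points along the fingers, y is the line along which they close (so a half turn about z gives the same grasp; the last joint's range is limited). The gripper opens to 94 mm and grips with 3 to 60 N. Pads are 16 mm wide; open, the fingers measure 119 mm over their backs; the gripper's body (75 mm by 177 mm) begins 78 mm behind the grasp point.
Start: joints at [-1.41, 0.3, 1.521, -0, 1.321, -0.067], TCP at [0.124, -0.536, 0.405] pointing down, gripper open.
Joint ranges: [-3.03, 3.03], [-0.79, 2.21], [0.23, 2.52], [-1.04, 4.18], [0, 3.07], [-2.55, 2.55]. Speed limits (rad/s): [2.22, 2.22, 2.57, 3.14, 3.14, 3.14].

### API

Orientations are given as [roll, pitch, yaw] about the fixed x, y, z axes, in that order (R = Rz(yaw) Ry(pitch) Rx(roll)).
In Python, from station import get_obs, camera, hand_in gives the robot as it stands.
- The arm moves only by the tool apply_moves, never from a script. Its argument "increments" is a list of rows, each an object of numbers: "tx", "ty", "tz": the shift along the tool's x, y, z as a fraction of full scale; "ax", "ay", "az": the turn, a rotation vector about the tool's x, y, z as a fraction of full scale. In form: [{"tx": .., "ty": .., "tz": .., "ax": .., "ay": .., "az": ..}, ...]. A call has 1 to 12 rows; each row shifts and turns the commanded pose from where the row before left it, along the tool's axes as they then stand; what a row does not reach is not made up. Full scale, the value 1, is 30 mm for a shift and 5 degrees for a turn. A row lasts 1/8 s, in which the tool goes at most 62.5 mm and 10.7 degrees, less where a joint would pass 70% of its speed; a pose out of reach is approached as far as the arm can. A call with a number of a shift or a turn outside -1 to 1 is refused whole. A call with a gripper value outside its range is refused whole. "jaw" is the closure, from 0 (fully open) to 1 (shut), set as the call begins (left out, the last holds). The fingers move at their own pace and stop on an object; "force" is the grip in N (left out, the last holds). Time passes only in rows, so rows that do not move let the fingers close. It gives the time, the measured TCP pose, the force, the opening and the grip force at its end, in the units of the state.
- get_obs(): the state, without advancing time (a new reading comes with each control period).
- camera(name): name is "scene" or "top" or "wrist"; returns a dict with "pixels" (400x640x3 uint8, red, green, blue), "camera_matrix" (3x3 intrinsics, pixels), "R" (3x3) and "t" (3): a world point X has camera coordinates R X + t; the wrist camera has in their place "T_tool_cam" (4x4, takes a point from camera to tool coordinates, whose origin is the TCP and whose axes are the flange's). Camera axes: x right, y down, z forward; pixel columns grow to the right and rows downward; lengths in m; the calibration is good to about 2 mm. A picture is of the moment at which its call begins: read the wrist's pose just before it. There is no depth.
- hand_in(): hands the job in; it is judged then, once.
The state is a dict: "time_s": time; "qpos": joint angles; "joint_vel": joint speeds; "tau": joint torques, N m; "ee_pos": TCP position; "eef_rot": TCP orientation; "force": force on the tool from outside, world axes, zero at the start; "moment": the same for the moment, N m; "grip_width": finger opening in m; "grip_force": force on a finger pad.
Only numpy, scipy, OpenCV 4.12 (cv2) and the standard library are available. Lean on these libraries where they do the work, as an engineer would, in place of code of your own. Each camera call takes 0.05 s, during which the arm holds its last target. There are 200 camera calls.

## Working session

There is one attempt and no reset: what is moved stays moved. The work goes in short steps, Python scripts to look and compute and a tool call to move; the robot and the scene stay as the last step left them, time stands still between calls to the robot, and variables do not carry over. Pictures are saved under pics/ and viewed, at most 13 in all, crops included, and the job is handed in when it is done.

Besides the shell and the picture viewer there is one more tool, called after "Call:" as name(argument=value, ...) on one line, values as JSON. apply_moves: Moves the arm, as the interface text tells. Its arguments: {"type":"object","properties":{"increments":{"type":"array"},"jaw":{"type":"number"},"force":{"type":"number"}},"required":["increments"]}

```bash
ls; mkdir -p pics; python3 - <<'E'
from station import *
import cv2,json,numpy as np
o=get_obs();print({k:np.round(v,3).tolist() for k,v in o.items()})
for n in ["scene","top"]:
    c=camera(n);cv2.imwrite(f"pics/{n}0.png",c["pixels"][:,:,::-1])
    print(n,c["camera_matrix"],c["R"],c["t"])
    np.savez(f"{n}0.npz",**{k:np.array(v) for k,v in c.items() if k in("pixels","camera_matrix","R","t")})
E
```

```text
pics
{'time_s': 0.0, 'qpos': [-1.41, 0.3, 1.522, 0.0, 1.321, -0.067], 'joint_vel': [0.001, -0.0, -0.0, 0.001, 0.0, 0.001], 'tau': [-0.001, -53.181, -35.274, 0.071, 0.024, -0.0], 'ee_pos': [0.124, -0.536, 0.404], 'eef_rot': [-3.14, -0.0, 0.228], 'force': [-0.905, -0.166, -0.665], 'moment': [-0.0, -0.002, 0.045], 'grip_force': 0.0, 'grip_width': 0.094}
scene [[414.40096138   0.         316.8971258 ]
 [  0.         414.40096138 200.23942048]
 [  0.           0.           1.        ]] [[ 0.20062281  0.97954652  0.01546325]
 [ 0.82320966 -0.16000407 -0.54472429]
 [-0.5311086   0.12201362 -0.83847262]] [-0.10149151 -0.4165772   1.21636561]
top [[445.65842588   0.         322.65297049]
 [  0.         445.65842588 197.99519293]
 [  0.           0.           1.        ]] [[-0.06739995 -0.99772484  0.00154542]
 [-0.97294475  0.06538273 -0.22159334]
 [ 0.22098814 -0.01643899 -0.97513794]] [0.04695157 0.55683925 0.8734296 ]
```

View pics/top0.png

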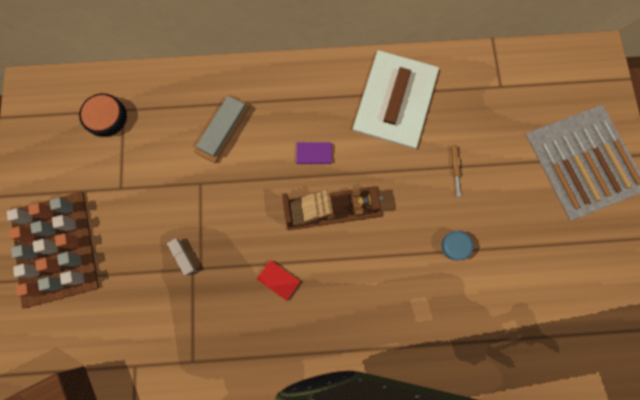

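View pics/scene0.png

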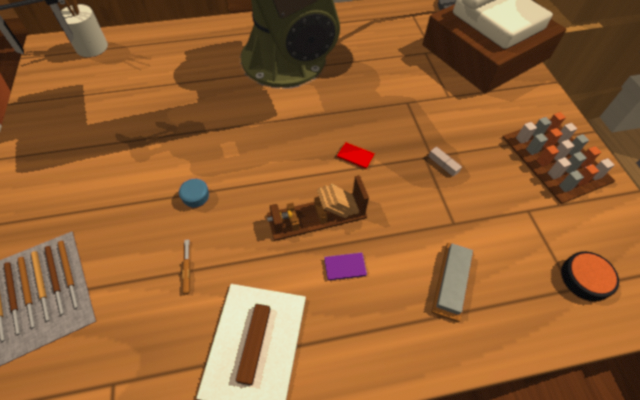

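The top view shows the bed with its plunger on the right (378,200) and its backstop on the left (288,210). The slumped plates are at (318,205). The seal blank is the pale bar at (183,256), and the red (279,280) and purple (314,153) plates are decoys. The ink pot is the blue one (458,245) and the graver is at (457,170). The scene view agrees.

```bash
cat > h.py <<'E'
import numpy as np,cv2
def ray(c,uv,z):
    K=c["camera_matrix"];R=c["R"];t=c["t"]
    d=R.T@np.linalg.solve(K,np.array([uv[0],uv[1],1.]));o=-R.T@t
    return o+d*(z-o[2])/d[2]
def proj(c,X):
    x=c["R"]@np.asarray(X,float)+c["t"];p=c["camera_matrix"]@x;return p[:2]/p[2]
E
python3 - <<'E'
from h import *
t=np.load("top0.npz");s=np.load("scene0.npz")
for n,c,pts in [("top",t,{"seal":(183,256,.011),"backstop":(288,210,.04),"plunger end":(381,200,.01)}),("scene",s,{"seal":(445,161,.011),"bs":(362,200,.04),"plung":(272,228,.02)})]:
    for k,v in pts.items(): print(n,k,ray(c,v[:2],v[2]).round(3))
im=t["pixels"][:,:,::-1]
a=cv2.resize(im[175:240,270:400],None,fx=6,fy=6,interpolation=cv2.INTER_CUBIC)
b=cv2.resize(s["pixels"][165:250,255:385,::-1],None,fx=6,fy=6,interpolation=cv2.INTER_CUBIC)[:,:780]
o=np.zeros((600,780,3),np.uint8)
d=cv2.resize(im[230:280,155:215],(350,292));
cv2.imwrite("pics/topcrop.png",a);cv2.imwrite("pics/scrop.png",b)
# masks for seal
hsv=cv2.cvtColor(im,cv2.COLOR_BGR2HSV);print(hsv[256,183],hsv[206,318],hsv[220,295])
E
```

```text
top seal [0.463 0.317 0.011]
top backstop [0.543 0.085 0.04 ]
top plunger end [ 0.557 -0.12   0.01 ]
scene seal [0.461 0.325 0.011]
scene bs [0.549 0.091 0.04 ]
scene plung [ 0.57  -0.111  0.02 ]
[ 15  50 175] [ 16 127 162] [ 16 137  95]
```

View pics/topcrop.png

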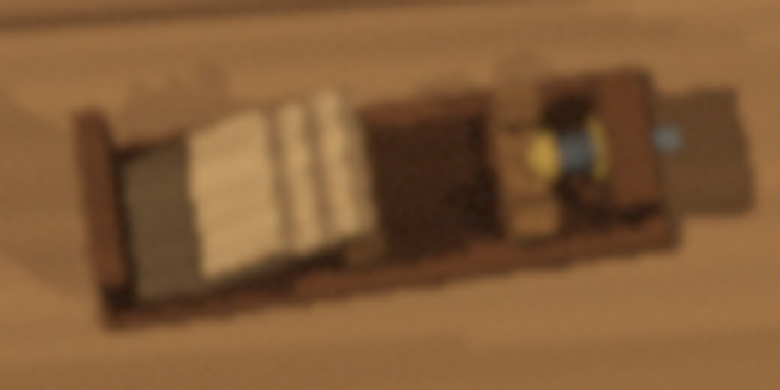

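The crop shows the bed with its yaw close to 94°: backstop on the left, three pale plates leaning over the stop, the brass plunger at (545,155), and a saddle at (515,160). Next I'll write a planner and get the wrist camera mount.

```bash
cat >> h.py <<'E'
from scipy.spatial.transform import Rotation as Ro, Slerp
import json
def plan(p0,r0,p1,r1,n):
    """rows from pose (p0, rpy r0) to (p1, rpy r1) in n rows; straight line, rounded with carried error"""
    A=Ro.from_euler('xyz',r0);B=Ro.from_euler('xyz',r1);S=Slerp([0,1],Ro.concatenate([A,B]))
    P=np.array(p0,float);C=A;rows=[]
    for i in range(1,n+1):
        s=i/n;T=np.array(p0)+(np.array(p1)-p0)*s
        d=np.round(C.inv().apply(T-P)/.03,2);w=np.round((C.inv()*S(s)).as_rotvec()/np.radians(5),2)
        P=P+C.apply(d*.03);C=C*Ro.from_rotvec(w*np.radians(5))
        m=max(abs(d).max(),abs(w).max())
        if m>1: print("OVER",m)
        rows.append({k:float(v) for k,v in zip(["tx","ty","tz","ax","ay","az"],[*d,*w]) if v})
    print(json.dumps(rows));return P,C.as_euler('xyz')
def wcam():
    from station import camera,get_obs
    o=get_obs();c=dict(camera("wrist"));T=np.array(c["T_tool_cam"])
    W=np.eye(4);W[:3,:3]=Ro.from_euler('xyz',o["eef_rot"]).as_matrix();W[:3,3]=o["ee_pos"]
    M=np.linalg.inv(W@T);c["R"]=M[:3,:3];c["t"]=M[:3,3];return c,o
E
python3 - <<'E'
from h import *
c,o=wcam();print(np.round(c["T_tool_cam"],3),c["camera_matrix"].round(1))
D=np.radians
plan(o["ee_pos"],o["eef_rot"],[.55,-.03,.46],[np.pi,0,D(94)],24)
# seal in top
t=np.load("top0.npz");im=t["pixels"][:,:,::-1].astype(np.uint8)
hsv=cv2.cvtColor(im,cv2.COLOR_BGR2HSV);m=((hsv[...,1]<85)&(hsv[...,2]>110)).astype(np.uint8);m[:, :150]=0;m[:, 215:]=0;m[:225]=0;m[290:]=0
cs,_=cv2.findContours(m,0,2);k=max(cs,key=cv2.contourArea);print(cv2.minAreaRect(k))
for p in cv2.boxPoints(cv2.minAreaRect(k)): print(p,ray(t,p,.018).round(3))
E
```

```text
[[-0.    -0.974 -0.228  0.066]
 [ 1.    -0.     0.001  0.001]
 [-0.001 -0.228  0.974  0.02 ]
 [ 0.     0.     0.     1.   ]] [[327.2   0.  320.4]
 [  0.  327.2 199.8]
 [  0.    0.    1. ]]
[{"tx": 0.73, "ty": -0.55, "tz": -0.08, "az": -0.67}, {"tx": 0.77, "ty": -0.51, "tz": -0.07, "az": -0.68}, {"tx": 0.79, "ty": -0.46, "tz": -0.08, "az": -0.67}, {"tx": 0.82, "ty": -0.41, "tz": -0.08, "az": -0.68}, {"tx": 0.85, "ty": -0.37, "tz": -0.07, "az": -0.67}, {"tx": 0.86, "ty": -0.31, "tz": -0.08, "az": -0.68}, {"tx": 0.88, "ty": -0.26, "tz": -0.08, "az": -0.67}, {"tx": 0.89, "ty": -0.21, "tz": -0.08, "az": -0.68}, {"tx": 0.91, "ty": -0.16, "tz": -0.07, "az": -0.67}, {"tx": 0.91, "ty": -0.1, "tz": -0.08, "az": -0.68}, {"tx": 0.92, "ty": -0.05, "tz": -0.08, "az": -0.67}, {"tx": 0.92, "tz": -0.07, "ay": -0.01, "az": -0.68}, {"tx": 0.91, "ty": 0.06, "tz": -0.08, "az": -0.67}, {"tx": 0.92, "ty": 0.11, "tz": -0.08, "az": -0.67}, {"tx": 0.9, "ty": 0.16, "tz": -0.08, "az": -0.68}, {"tx": 0.89, "ty": 0.22, "tz": -0.07, "ax": -0.01, "az": -0.67}, {"tx": 0.88, "ty": 0.27, "tz": -0.08, "az": -0.68}, {"tx": 0.86, "ty": 0.32, "tz": -0.08, "az": -0.67}, {"tx": 0.84, "ty": 0.38, "tz": -0.08, "az": -0.68}, {"tx": 0.81, "ty": 0.42, "tz": -0.07, "az": -0.67}, {"tx": 0.79, "ty": 0.46, "tz": -0.08, "az": -0.68}, {"tx": 0.77, "ty": 0.52, "tz": -0.08, "az": -0.67}, {"tx": 0.73, "ty": 0.55, "tz": -0.08, "az": -0.68}, {"tx": 0.69, "ty": 0.6, "tz": -0.08, "az": -0.67}]
((179.86373901367188, 256.5249328613281), (37.50204086303711, 11.522239685058594), 61.189208984375)
[165.77928 242.87138] [0.493 0.352 0.018]
[175.87526 237.31859] [0.503 0.331 0.018]
[193.9482  270.17847] [0.43  0.292 0.018]
[183.85222 275.73126] [0.42  0.313 0.018]
```

Call:
apply_moves(increments=[{"tx":0.73,"ty":-0.55,"az":-0.67},{"tx":0.77,"ty":-0.51,"az":-0.68},{"tx":0.79,"ty":-0.46,"az":-0.67},{"tx":0.82,"ty":-0.41,"az":-0.68},{"tx":0.85,"ty":-0.37,"az":-0.67},{"tx":0.86,"ty":-0.31,"az":-0.68},{"tx":0.88,"ty":-0.26,"az":-0.67},{"tx":0.89,"ty":-0.21,"az":-0.68},{"tx":0.91,"ty":-0.16,"az":-0.67},{"tx":0.91,"ty":-0.1,"az":-0.68},{"tx":0.92,"ty":-0.05,"az":-0.67},{"tx":0.92,"az":-0.68}], jaw=0)

```text
schema error: expected keys tx, ty, tz, ax, ay, az
```

Call:
apply_moves(increments=[{"tx":0.91,"ty":0.06,"az":-0.67},{"tx":0.92,"ty":0.11,"az":-0.67},{"tx":0.9,"ty":0.16,"az":-0.68},{"tx":0.89,"ty":0.22,"az":-0.67},{"tx":0.88,"ty":0.27,"az":-0.68},{"tx":0.86,"ty":0.32,"az":-0.67},{"tx":0.84,"ty":0.38,"tz":0.2,"az":-0.68},{"tx":0.81,"ty":0.42,"tz":0.3,"az":-0.67},{"tx":0.79,"ty":0.46,"tz":0.3,"az":-0.68},{"tx":0.77,"ty":0.52,"tz":0.3,"az":-0.67},{"tx":0.73,"ty":0.55,"tz":0.2,"az":-0.68},{"tx":0.69,"ty":0.6,"tz":0.1,"az":-0.67}])

```text
schema error: expected keys tx, ty, tz, ax, ay, az
```

```bash
python3 - <<'E'
from h import *
c,o=wcam();print(np.round(o["ee_pos"],4),np.round(o["eef_rot"],4),o["time_s"],np.round(o["joint_vel"],3))
cv2.imwrite("pics/w1.png",c["pixels"][:,:,::-1]);np.savez("w1.npz",**{k:np.array(v) for k,v in c.items() if k in("pixels","camera_matrix","R","t")})
E
```

```text
[ 0.1242 -0.5358  0.4042] [-3.1407e+00 -1.0000e-04  2.2790e-01] 0.15 [-0.    -0.001 -0.001  0.002 -0.     0.   ]
```

View pics/w1.png

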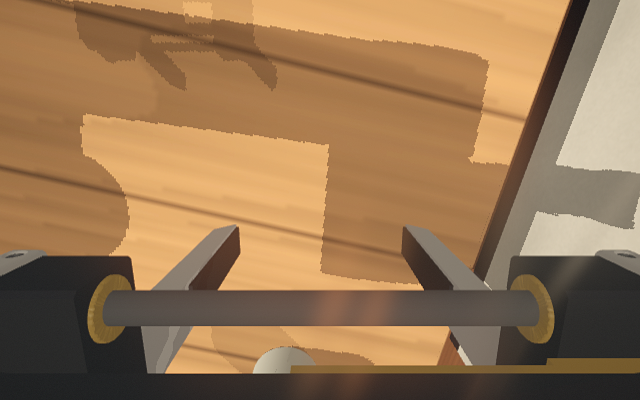

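The wrist picture is just the bench, since the rows were refused: every key is required. It also shows the gripper hiding rows below about 230, so I'll view the bed from farther back.

```bash
sed -i 's/if v})/})/; s/zip(\[/zip([/' h.py; python3 - <<'E'
from h import *
from station import get_obs
o=get_obs()
plan(o["ee_pos"],o["eef_rot"],[.555,-.09,.38],[np.pi,0,np.radians(94)],24)
E
```

```text
[{"tx": 0.72, "ty": -0.47, "tz": 0.03, "ax": -0.0, "ay": -0.0, "az": -0.67}, {"tx": 0.75, "ty": -0.42, "tz": 0.04, "ax": -0.0, "ay": -0.0, "az": -0.68}, {"tx": 0.77, "ty": -0.38, "tz": 0.03, "ax": -0.0, "ay": -0.0, "az": -0.67}, {"tx": 0.8, "ty": -0.34, "tz": 0.04, "ax": -0.0, "ay": -0.0, "az": -0.68}, {"tx": 0.81, "ty": -0.28, "tz": 0.03, "ax": -0.0, "ay": -0.0, "az": -0.67}, {"tx": 0.83, "ty": -0.24, "tz": 0.03, "ax": -0.0, "ay": -0.0, "az": -0.68}, {"tx": 0.84, "ty": -0.19, "tz": 0.04, "ax": -0.0, "ay": -0.0, "az": -0.67}, {"tx": 0.85, "ty": -0.14, "tz": 0.03, "ax": -0.0, "ay": -0.0, "az": -0.68}, {"tx": 0.85, "ty": -0.09, "tz": 0.04, "ax": -0.0, "ay": -0.0, "az": -0.67}, {"tx": 0.86, "ty": -0.04, "tz": 0.03, "ax": -0.0, "ay": -0.0, "az": -0.68}, {"tx": 0.86, "ty": 0.02, "tz": 0.04, "ax": -0.0, "ay": -0.0, "az": -0.67}, {"tx": 0.86, "ty": 0.06, "tz": 0.03, "ax": -0.0, "ay": -0.0, "az": -0.67}, {"tx": 0.86, "ty": 0.11, "tz": 0.03, "ax": -0.0, "ay": -0.0, "az": -0.68}, {"tx": 0.84, "ty": 0.16, "tz": 0.04, "ax": -0.0, "ay": -0.0, "az": -0.67}, {"tx": 0.84, "ty": 0.22, "tz": 0.03, "ax": -0.0, "ay": -0.0, "az": -0.68}, {"tx": 0.82, "ty": 0.26, "tz": 0.04, "ax": -0.0, "ay": -0.01, "az": -0.67}, {"tx": 0.8, "ty": 0.31, "tz": 0.03, "ax": -0.0, "ay": 0.0, "az": -0.68}, {"tx": 0.79, "ty": 0.35, "tz": 0.03, "ax": -0.0, "ay": 0.0, "az": -0.67}, {"tx": 0.76, "ty": 0.4, "tz": 0.04, "ax": -0.0, "ay": 0.0, "az": -0.68}, {"tx": 0.73, "ty": 0.45, "tz": 0.03, "ax": -0.0, "ay": 0.0, "az": -0.67}, {"tx": 0.71, "ty": 0.49, "tz": 0.03, "ax": -0.0, "ay": 0.0, "az": -0.68}, {"tx": 0.68, "ty": 0.53, "tz": 0.04, "ax": -0.0, "ay": 0.0, "az": -0.67}, {"tx": 0.65, "ty": 0.56, "tz": 0.03, "ax": -0.01, "ay": 0.0, "az": -0.67}, {"tx": 0.61, "ty": 0.61, "tz": 0.03, "ax": 0.0, "ay": 0.0, "az": -0.68}]
```

Call:
apply_moves(increments=[{"tx":0.72,"ty":-0.47,"tz":0.03,"ax":0,"ay":0,"az":-0.67},{"tx":0.75,"ty":-0.42,"tz":0.03,"ax":0,"ay":0,"az":-0.68},{"tx":0.77,"ty":-0.38,"tz":0.03,"ax":0,"ay":0,"az":-0.67},{"tx":0.8,"ty":-0.34,"tz":0.03,"ax":0,"ay":0,"az":-0.68},{"tx":0.81,"ty":-0.28,"tz":0.03,"ax":0,"ay":0,"az":-0.67},{"tx":0.83,"ty":-0.24,"tz":0.03,"ax":0,"ay":0,"az":-0.68},{"tx":0.84,"ty":-0.19,"tz":0.03,"ax":0,"ay":0,"az":-0.67},{"tx":0.85,"ty":-0.14,"tz":0.03,"ax":0,"ay":0,"az":-0.68},{"tx":0.85,"ty":-0.09,"tz":0.03,"ax":0,"ay":0,"az":-0.67},{"tx":0.86,"ty":-0.04,"tz":0.03,"ax":0,"ay":0,"az":-0.68},{"tx":0.86,"ty":0.02,"tz":0.03,"ax":0,"ay":0,"az":-0.67},{"tx":0.86,"ty":0.06,"tz":0.03,"ax":0,"ay":0,"az":-0.67}], jaw=0)

```text
time_s: 1.7
ee_pos: [0.3401, -0.3123, 0.3938]
eef_rot: [-3.141, -0.0, 0.936]
force: [-0.2, 0.0, -0.5]
grip_width: 0.0941
grip_force: 0.0
```

Call:
apply_moves(increments=[{"tx":0.86,"ty":0.11,"tz":0.03,"ax":0,"ay":0,"az":-0.68},{"tx":0.84,"ty":0.16,"tz":0.03,"ax":0,"ay":0,"az":-0.67},{"tx":0.84,"ty":0.22,"tz":0.03,"ax":0,"ay":0,"az":-0.68},{"tx":0.82,"ty":0.26,"tz":0.03,"ax":0,"ay":0,"az":-0.67},{"tx":0.8,"ty":0.31,"tz":0.03,"ax":0,"ay":0,"az":-0.68},{"tx":0.79,"ty":0.35,"tz":0.03,"ax":0,"ay":0,"az":-0.67},{"tx":0.76,"ty":0.4,"tz":0.03,"ax":0,"ay":0,"az":-0.68},{"tx":0.73,"ty":0.45,"tz":0.03,"ax":0,"ay":0,"az":-0.67},{"tx":0.71,"ty":0.49,"tz":0.03,"ax":0,"ay":0,"az":-0.68},{"tx":0.68,"ty":0.53,"tz":0.03,"ax":0,"ay":0,"az":-0.67},{"tx":0.65,"ty":0.56,"tz":0.03,"ax":0,"ay":0,"az":-0.67},{"tx":0.61,"ty":0.61,"tz":0.03,"ax":0,"ay":0,"az":-0.68}])

```text
time_s: 3.2
ee_pos: [0.5556, -0.0894, 0.3829]
eef_rot: [-3.141, -0.0, 1.643]
force: [-0.8, -0.1, 0.2]
grip_width: 0.0942
grip_force: 0.0
```

```bash
python3 - <<'E'
from h import *
c,o=wcam();c,o=wcam();print(np.round(o["ee_pos"],4),np.round(o["eef_rot"],4),o["time_s"],np.round(o["joint_vel"],3))
cv2.imwrite("pics/w2.png",c["pixels"][:,:,::-1]);np.savez("w2.npz",**{k:np.array(v) for k,v in c.items() if k in("pixels","camera_matrix","R","t")})
E
```

```text
[ 0.5568 -0.0877  0.3826] [ 3.1416e+00 -6.0000e-04  1.6468e+00] 3.25 [-0.037 -0.027  0.038 -0.003 -0.012  0.026]
```

View pics/w2.png

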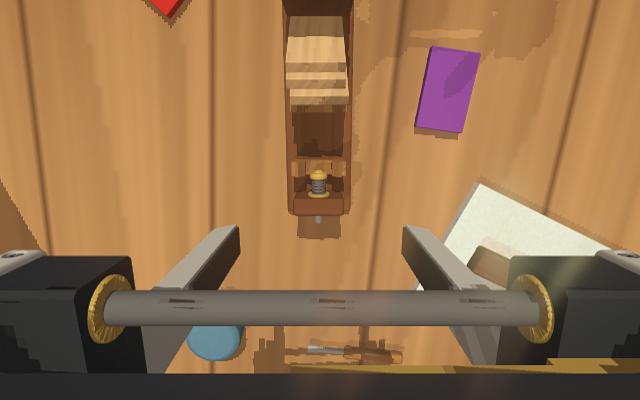

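The wrist view shows the bed straight ahead: housing at (319,205), plunger (319,177), plates (317,60), red decoy top left, purple right. I'll enlarge the bed for measurement.

```bash
python3 - <<'E'
from h import *
c=np.load("w2.npz");im=c["pixels"][:,:,::-1]
f=lambda a:cv2.resize(a,(396,590),interpolation=cv2.INTER_NEAREST)
cv2.imwrite("pics/w2c.png",np.hstack([f(im[0:118,265:375]),f(im[107:225,265:375])]))
E
```

```text
(no output)
```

View pics/w2c.png

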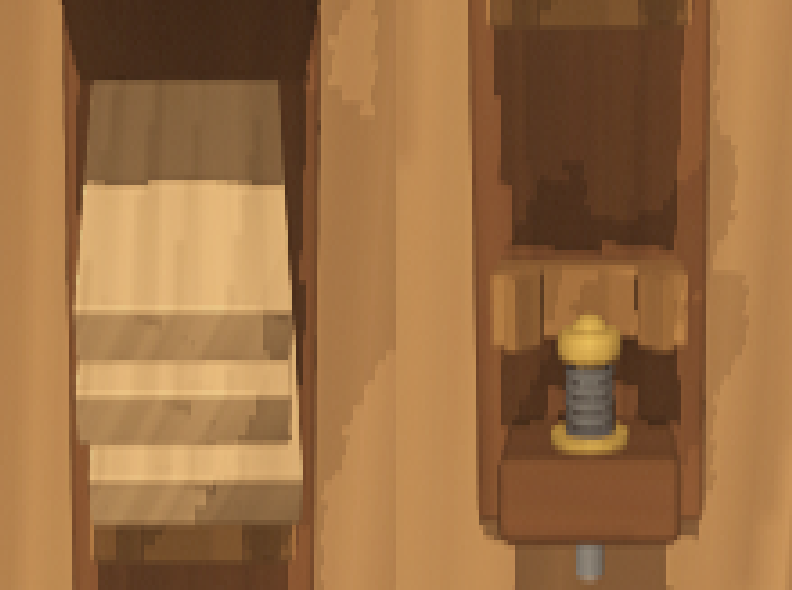

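The crop shows the housing top between rows 198 and 215, the plunger disc at (319,177), and the plate edges at rows 62–105. The base edges are near columns 285 and 352. I'll cast rays to get the bed pose.

```bash
python3 - <<'E'
from h import *
c=np.load("w2.npz")
L=lambda x,y:(265+x/3.6-.5,y/5-.5)
Rr=lambda x,y:(265+(x-396)/3.6-.5,107+y/5-.5)
F={"H-58L":(Rr(503,457),.054),"H-58R":(Rr(677,457),.054),"H-76L":(Rr(500,541),.054),"H-76R":(Rr(681,541),.054),
"baseL0":(L(63,0),.01),"baseR0":(L(321,0),.01),"baseL1":(L(72,580),.01),"baseR1":(L(316,580),.01),"baseL2":(Rr(478,480),.01),"baseR2":(Rr(705,480),.01),
"sad24L":(Rr(489,23),.047),"sad24R":(Rr(691,23),.047),"sad-24L":(Rr(493,272),.047),"sad-24R":(Rr(687,272),.047),"sad-38L":(Rr(500,347),.047),"sad-38R":(Rr(687,347),.047),
"p0topL":(L(90,522),.071),"p0topR":(L(302,522),.071),"plungtop":(Rr(589,325),.046)}
P={k:ray(c,*v)[:2] for k,v in F.items()}
yaw=[]
for k,v in P.items(): print(k,v.round(4))
ml=[(P[f"baseL{i}"]+P[f"baseR{i}"])/2 for i in range(3)];d=ml[0]-ml[2];print("yaw base",np.degrees(np.arctan2(d[1],d[0])),[np.linalg.norm(P[f"baseL{i}"]-P[f"baseR{i}"]) for i in range(3)])
for side in "LR":
    d=P[f"base{side}0"]-P[f"base{side}2"];print(side,np.degrees(np.arctan2(d[1],d[0])))
u=lambda y:np.array([np.cos(y),np.sin(y)])
y=np.arctan2(*(ml[0]-ml[2])[::-1])
for a,x in [("H-58",-.058),("H-76",-.076),("sad24",.024),("sad-24",-.024),("sad-38",-.038),("p0top",.028)]:
    m=(P[a+"L"]+P[a+"R"])/2; print(a,(m-x*u(y)).round(4),"width",np.linalg.norm(P[a+"L"]-P[a+"R"]).round(4))
E
```

```text
H-58L [ 0.5327 -0.0948]
H-58R [ 0.5793 -0.0912]
H-76L [ 0.5328 -0.1117]
H-76R [ 0.5819 -0.1079]
baseL0 [0.5067 0.0906]
baseR0 [0.5758 0.0959]
baseL1 [ 0.5146 -0.0178]
baseR1 [ 0.5851 -0.0124]
baseL2 [ 0.5225 -0.1109]
baseR2 [ 0.5922 -0.1056]
sad24L [ 0.5238 -0.0139]
sad24R [ 0.5759 -0.01  ]
sad-24L [ 0.5274 -0.0601]
sad-24R [ 0.5792 -0.0562]
sad-38L [ 0.5301 -0.0745]
sad-38R [ 0.5806 -0.0707]
p0topL [ 0.5249 -0.0087]
p0topR [ 0.5752 -0.0049]
plungtop [ 0.5538 -0.0686]
yaw base 94.55533568310908 [np.float64(0.06933338659142126), np.float64(0.07071197575744782), np.float64(0.0698952365552319)]
L 94.47570469670895
R 94.63495536109451
H-58 [ 0.5513 -0.0352] width 0.0467
H-76 [ 0.5513 -0.0341] width 0.0492
sad24 [ 0.5518 -0.0359] width 0.0522
sad-24 [ 0.5514 -0.0342] width 0.0519
sad-38 [ 0.5523 -0.0347] width 0.0506
p0top [ 0.5523 -0.0347] width 0.0504
```

Bed origin is about (0.5518, -0.0347) with yaw 94.5°, and the features agree to about 1 mm. Next I'll go in front of the plates with the jaw set to a 24 mm gap.

```bash
cat >> h.py <<'E'
B0=np.array([.5518,-.0347]);BY=np.radians(94.5)
def bed(x,y,ztip): # tool pose with fingertips at bed x,y, world z
    c,s=np.cos(BY),np.sin(BY);return np.array([B0[0]+c*x-s*y,B0[1]+s*x+c*y,ztip+.199])
def inbed(p):
    d=np.array(p[:2])-B0;c,s=np.cos(BY),np.sin(BY);return np.array([c*d[0]+s*d[1],-s*d[0]+c*d[1],p[2]-.199])
E
python3 - <<'E'
from h import *
from station import get_obs
o=get_obs();print(inbed(o["ee_pos"]))
plan(o["ee_pos"],o["eef_rot"],bed(.005,0,.10),[np.pi,0,BY],4)
E
```

```text
[-5.41767731e-02  1.10409838e-04  1.83542853e-01]
[{"tx": 0.49, "ty": -0.0, "tz": 0.7, "ax": -0.0, "ay": -0.0, "az": -0.02}, {"tx": 0.5, "ty": -0.0, "tz": 0.69, "ax": -0.0, "ay": -0.0, "az": -0.01}, {"tx": 0.49, "ty": -0.0, "tz": 0.7, "ax": -0.0, "ay": -0.0, "az": -0.02}, {"tx": 0.49, "ty": -0.0, "tz": 0.7, "ax": -0.01, "ay": -0.0, "az": -0.02}]
```

Call:
apply_moves(increments=[{"tx":0.5,"ty":0,"tz":0.7,"ax":0,"ay":0,"az":-0.02},{"tx":0.5,"ty":0,"tz":0.7,"ax":0,"ay":0,"az":-0.02},{"tx":0.5,"ty":0,"tz":0.7,"ax":0,"ay":0,"az":-0.02},{"tx":0.47,"ty":0,"tz":0.7,"ax":0,"ay":0,"az":0},{"tx":0,"ty":0,"tz":0.5,"ax":0,"ay":0,"az":0},{"tx":0,"ty":0,"tz":0.5,"ax":0,"ay":0,"az":0},{"tx":0,"ty":0,"tz":0.5,"ax":0,"ay":0,"az":0},{"tx":0,"ty":0,"tz":0.1,"ax":0,"ay":0,"az":0},{"tx":0,"ty":0,"tz":0,"ax":0,"ay":0,"az":0}], jaw=0.74)

```text
time_s: 4.42
ee_pos: [0.5509, -0.0313, 0.2511]
eef_rot: [3.142, 0.0, 1.646]
force: [-0.1, -1.4, 0.4]
grip_width: 0.0242
grip_force: 0.0
```

```bash
python3 - <<'E'
from h import *
c,o=wcam();print(inbed(o["ee_pos"]).round(4),np.round(o["eef_rot"],4),o["grip_width"],o["force"],o["time_s"])
E
```

```text
[0.0035 0.0007 0.0521] [3.1415 0.     1.6457] 0.024201539340476242 [-0.13868533 -1.36006772  0.3750088 ] 4.425
```

Call:
apply_moves(increments=[{"tx":0.25,"ty":0,"tz":0,"ax":0,"ay":0,"az":0},{"tx":0.25,"ty":0,"tz":0,"ax":0,"ay":0,"az":0},{"tx":0.2,"ty":0,"tz":0,"ax":0,"ay":0,"az":0},{"tx":0.2,"ty":0,"tz":0,"ax":0,"ay":0,"az":0},{"tx":0.2,"ty":0,"tz":0,"ax":0,"ay":0,"az":0},{"tx":0.2,"ty":0,"tz":0,"ax":0,"ay":0,"az":0},{"tx":0.2,"ty":0,"tz":0,"ax":0,"ay":0,"az":0},{"tx":0.2,"ty":0,"tz":0,"ax":0,"ay":0,"az":0},{"tx":0.2,"ty":0,"tz":0,"ax":0,"ay":0,"az":0},{"tx":0.2,"ty":0,"tz":0,"ax":0,"ay":0,"az":0}])

```text
time_s: 5.72
ee_pos: [0.546, 0.0321, 0.251]
eef_rot: [-3.142, -0.0, 1.646]
force: [-0.2, 0.5, 0.6]
grip_width: 0.0245
grip_force: 0.0
```

```bash
python3 - <<'E'
from h import *
c,o=wcam();print(inbed(o["ee_pos"]).round(4),o["force"],o["time_s"])
from station import camera
s=camera("scene");t=camera("top")
a=cv2.resize(c["pixels"][0:230,220:420],(345,400));b=cv2.resize(s["pixels"][130:240,260:390],(473,400),interpolation=cv2.INTER_CUBIC)
cv2.imwrite("pics/p1.png",np.hstack([a,b])[:,:800,::-1])
E
```

```text
[0.067  0.0005 0.052 ] [-0.15615851  0.5240161   0.57013065] 5.725
```

View pics/p1.png

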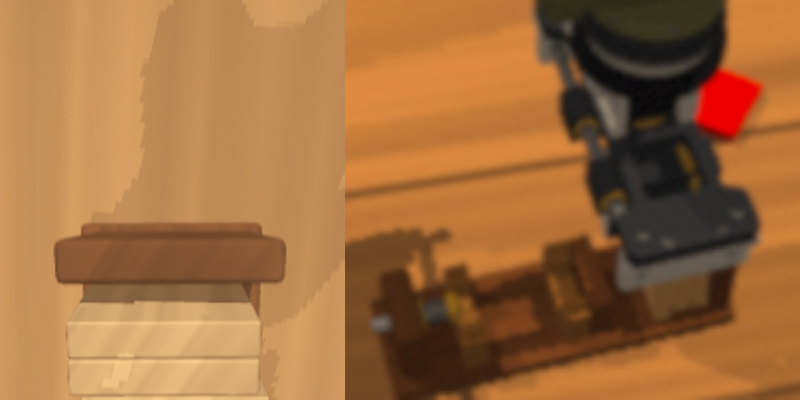

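The plates are nearly upright and in line, with a small gap left to the backstop. I'll lower the fingers behind the stop and push low.

Call:
apply_moves(increments=[{"tx":0,"ty":0,"tz":0.4,"ax":0,"ay":0,"az":0},{"tx":0,"ty":0,"tz":0.4,"ax":0,"ay":0,"az":0},{"tx":0,"ty":0,"tz":0.4,"ax":0,"ay":0,"az":0},{"tx":0,"ty":0,"tz":0,"ax":0,"ay":0,"az":0}])

```text
time_s: 6.38
ee_pos: [0.5458, 0.0316, 0.2137]
eef_rot: [-3.139, -0.0, 1.646]
force: [-0.2, 0.1, 0.3]
grip_width: 0.0242
grip_force: 0.0
```

Call:
apply_moves(increments=[{"tx":0.1,"ty":0,"tz":0,"ax":0,"ay":0,"az":0},{"tx":0.1,"ty":0,"tz":0,"ax":0,"ay":0,"az":0},{"tx":0.1,"ty":0,"tz":0,"ax":0,"ay":0,"az":0},{"tx":0,"ty":0,"tz":0,"ax":0,"ay":0,"az":0}])

```text
time_s: 6.88
ee_pos: [0.5455, 0.0401, 0.2155]
eef_rot: [3.141, 0.002, 1.646]
force: [0.9, -9.9, 1.5]
grip_width: 0.0247
grip_force: 5.1
```

Call:
apply_moves(increments=[{"tx":0.05,"ty":0,"tz":0,"ax":0,"ay":0,"az":0},{"tx":0,"ty":0,"tz":0,"ax":0,"ay":0,"az":0}])

```text
time_s: 7.12
ee_pos: [0.5455, 0.0404, 0.2155]
eef_rot: [3.141, 0.003, 1.646]
force: [-0.2, -23.7, 1.2]
grip_width: 0.0243
grip_force: 11.5
```

```bash
python3 - <<'E'
from h import *
c,o=wcam();print(inbed(o["ee_pos"]).round(4),o["force"],o["time_s"])
a=cv2.resize(c["pixels"][60:230,240:400],None,fx=3,fy=3,interpolation=cv2.INTER_CUBIC)
cv2.imwrite("pics/p2.png",a[:,:,::-1])
E
```

```text
[0.0754 0.0004 0.0165] [ -0.20524124 -23.71071671   1.16172232] 7.125
```

View pics/p2.png

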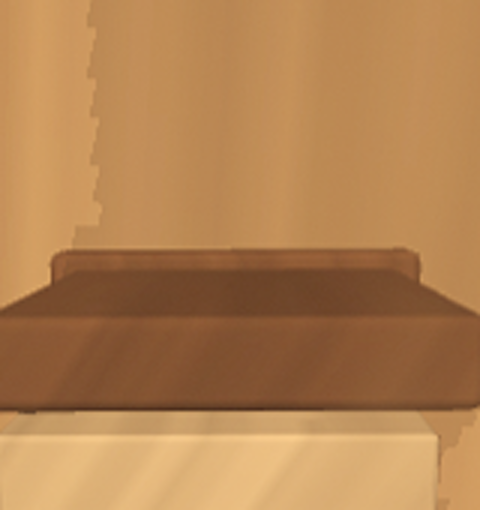

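The row is flush against the backstop with stiff contact at 24 N. I'll back off, rise, and go look at the blank.

```bash
python3 - <<'E'
from h import *
p=bed(.064,0,.012);p[2]=.2155-.0
p1=p.copy();p1[2]=.345
plan(p1,[np.pi,0,1.646],[.412,.293,.32],[np.pi,0,np.radians(28)],14)
E
```

```text
[{"tx": 0.65, "ty": -0.27, "tz": 0.06, "ax": 0.0, "ay": -0.0, "az": 0.95}, {"tx": 0.63, "ty": -0.33, "tz": 0.06, "ax": -0.0, "ay": -0.0, "az": 0.94}, {"tx": 0.59, "ty": -0.37, "tz": 0.06, "ax": -0.0, "ay": -0.0, "az": 0.95}, {"tx": 0.57, "ty": -0.43, "tz": 0.06, "ax": -0.0, "ay": -0.0, "az": 0.95}, {"tx": 0.52, "ty": -0.47, "tz": 0.06, "ax": -0.0, "ay": -0.0, "az": 0.95}, {"tx": 0.49, "ty": -0.51, "tz": 0.06, "ax": -0.0, "ay": -0.0, "az": 0.94}, {"tx": 0.44, "ty": -0.55, "tz": 0.06, "ax": -0.0, "ay": -0.0, "az": 0.95}, {"tx": 0.4, "ty": -0.58, "tz": 0.06, "ax": -0.0, "ay": -0.0, "az": 0.95}, {"tx": 0.34, "ty": -0.62, "tz": 0.06, "ax": -0.0, "ay": -0.0, "az": 0.95}, {"tx": 0.3, "ty": -0.64, "tz": 0.06, "ax": -0.0, "ay": -0.0, "az": 0.94}, {"tx": 0.24, "ty": -0.66, "tz": 0.05, "ax": -0.0, "ay": -0.0, "az": 0.95}, {"tx": 0.18, "ty": -0.68, "tz": 0.06, "ax": -0.0, "ay": -0.0, "az": 0.95}, {"tx": 0.13, "ty": -0.7, "tz": 0.06, "ax": -0.0, "ay": -0.0, "az": 0.94}, {"tx": 0.07, "ty": -0.7, "tz": 0.06, "ax": -0.0, "ay": -0.0, "az": 0.95}]
```

Call:
apply_moves(increments=[{"tx":-0.2,"ty":0,"tz":0,"ax":0,"ay":0,"az":0},{"tx":-0.23,"ty":0,"tz":0,"ax":0,"ay":0,"az":0},{"tx":0,"ty":0,"tz":-0.4,"ax":0,"ay":0,"az":0},{"tx":0,"ty":0,"tz":-0.9,"ax":0,"ay":0,"az":0},{"tx":0,"ty":0,"tz":-1,"ax":0,"ay":0,"az":0},{"tx":0,"ty":0,"tz":-1,"ax":0,"ay":0,"az":0},{"tx":0,"ty":0,"tz":-1,"ax":0,"ay":0,"az":0}])

```text
time_s: 8.05
ee_pos: [0.546, 0.0296, 0.346]
eef_rot: [3.141, -0.0, 1.646]
force: [-0.3, 0.5, -0.2]
grip_width: 0.0243
grip_force: 0.0
```

Call:
apply_moves(increments=[{"tx":0.65,"ty":-0.27,"tz":0.06,"ax":0,"ay":0,"az":0.95},{"tx":0.63,"ty":-0.33,"tz":0.06,"ax":0,"ay":0,"az":0.94},{"tx":0.59,"ty":-0.37,"tz":0.06,"ax":0,"ay":0,"az":0.95},{"tx":0.57,"ty":-0.43,"tz":0.06,"ax":0,"ay":0,"az":0.95},{"tx":0.52,"ty":-0.47,"tz":0.06,"ax":0,"ay":0,"az":0.95},{"tx":0.49,"ty":-0.51,"tz":0.06,"ax":0,"ay":0,"az":0.94},{"tx":0.44,"ty":-0.55,"tz":0.06,"ax":0,"ay":0,"az":0.95},{"tx":0.4,"ty":-0.58,"tz":0.06,"ax":0,"ay":0,"az":0.95},{"tx":0.34,"ty":-0.62,"tz":0.06,"ax":0,"ay":0,"az":0.95},{"tx":0.3,"ty":-0.64,"tz":0.06,"ax":0,"ay":0,"az":0.94},{"tx":0.24,"ty":-0.66,"tz":0.06,"ax":0,"ay":0,"az":0.95},{"tx":0.18,"ty":-0.68,"tz":0.06,"ax":0,"ay":0,"az":0.95}], jaw=0)

```text
time_s: 9.55
ee_pos: [0.4302, 0.2562, 0.3233]
eef_rot: [3.142, -0.001, 0.651]
force: [-0.2, -0.5, -0.1]
grip_width: 0.0938
grip_force: 0.0
```

Call:
apply_moves(increments=[{"tx":0.13,"ty":-0.7,"tz":0.06,"ax":0,"ay":0,"az":0.94},{"tx":0.07,"ty":-0.7,"tz":0.06,"ax":0,"ay":0,"az":0.95},{"tx":0,"ty":0,"tz":0,"ax":0,"ay":0,"az":0},{"tx":0,"ty":0,"tz":0,"ax":0,"ay":0,"az":0}])

```text
time_s: 10.05
ee_pos: [0.4116, 0.2929, 0.3193]
eef_rot: [3.142, -0.0, 0.491]
force: [0.5, -1.6, -0.4]
grip_width: 0.0938
grip_force: 0.0
```

```bash
python3 - <<'E'
from h import *
from station import camera
c,o=wcam();print(np.round(o["ee_pos"],4),np.round(o["eef_rot"],4),o["time_s"])
im=np.ascontiguousarray(c["pixels"][:,:,::-1]);hsv=cv2.cvtColor(im,cv2.COLOR_BGR2HSV)
uv=proj(c,[.4615,.322,.022]);print(uv, hsv[int(uv[1]),int(uv[0])])
m=((hsv[...,1]<85)&(hsv[...,2]>100)).astype(np.uint8);m[225:]=0
m=cv2.morphologyEx(m,cv2.MORPH_OPEN,np.ones((3,3)))
cs,_=cv2.findContours(m,0,2)
for k in cs:
    if cv2.contourArea(k)>300: print(cv2.minAreaRect(k),[ray(c,p,.022).round(4).tolist()[:2] for p in cv2.boxPoints(cv2.minAreaRect(k))])
t=camera("top")["pixels"]
o1=cv2.resize(im[0:240,200:440],(400,400));o2=cv2.resize(t[175:240,270:400,::-1],(400,200),interpolation=cv2.INTER_CUBIC)
cv2.imwrite("pics/seal.png",np.hstack([o1,np.vstack([o2,o2*0])]))
np.savez("w3.npz",**{k:np.array(v) for k,v in c.items() if k in("pixels","camera_matrix","R","t")})
E
```

```text
[0.4116 0.2929 0.3193] [ 3.1416e+00 -5.0000e-04  4.9050e-01] 10.05
[316.69447347 133.56337171] [ 14  43 237]
((320.0, 131.5), (97.0, 26.0), 90.0) [[0.493, 0.3475], [0.5028, 0.3291], [0.4336, 0.2914], [0.4231, 0.311]]
((25.8256893157959, 25.24770736694336), (63.408103942871094, 33.52392578125), 16.699241638183594) [[0.4104, 0.5814], [0.4361, 0.581], [0.4456, 0.5363], [0.4199, 0.5358]]
```

View pics/seal.png

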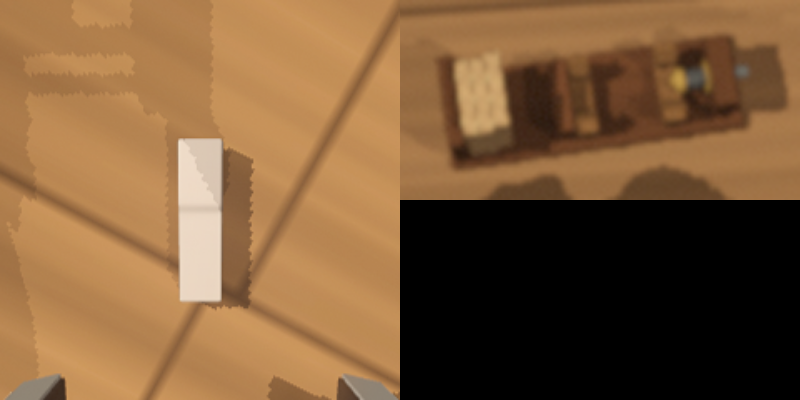

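The blank (pale bar, crop (200,220)) lies exactly along the tool x axis, centred at (0.463, 0.320). The top crop shows the plates upright against the backstop. Now I'll grasp it 5 mm behind its centre.

Call:
apply_moves(increments=[{"tx":0.44,"ty":0,"tz":0.2,"ax":0,"ay":0,"az":0},{"tx":0.44,"ty":0,"tz":0.6,"ax":0,"ay":0,"az":0},{"tx":0.44,"ty":0,"tz":0.7,"ax":0,"ay":0,"az":0},{"tx":0.45,"ty":0.02,"tz":0.7,"ax":0,"ay":0,"az":0},{"tx":0,"ty":0,"tz":0.7,"ax":0,"ay":0,"az":0},{"tx":0,"ty":0,"tz":0.6,"ax":0,"ay":0,"az":0},{"tx":0,"ty":0,"tz":0.38,"ax":0,"ay":0,"az":0},{"tx":0,"ty":0,"tz":0,"ax":0,"ay":0,"az":0},{"tx":0,"ty":0,"tz":0,"ax":0,"ay":0,"az":0}])

```text
time_s: 11.28
ee_pos: [0.4588, 0.3177, 0.2031]
eef_rot: [-3.142, -0.001, 0.489]
force: [0.1, 0.4, -0.8]
grip_width: 0.0941
grip_force: 0.0
```

Call:
apply_moves(increments=[{"tx":0,"ty":0,"tz":0,"ax":0,"ay":0,"az":0},{"tx":0,"ty":0,"tz":0,"ax":0,"ay":0,"az":0},{"tx":0,"ty":0,"tz":0,"ax":0,"ay":0,"az":0},{"tx":0,"ty":0,"tz":0,"ax":0,"ay":0,"az":0},{"tx":0,"ty":0,"tz":0,"ax":0,"ay":0,"az":0},{"tx":0,"ty":0,"tz":0,"ax":0,"ay":0,"az":0}], jaw=1, force=45)

```text
time_s: 12.02
ee_pos: [0.4586, 0.3176, 0.2024]
eef_rot: [-3.142, -0.0, 0.489]
force: [-0.6, 0.1, -0.5]
grip_width: 0.0374
grip_force: 0.0
```

Call:
apply_moves(increments=[{"tx":0,"ty":0,"tz":0,"ax":0,"ay":0,"az":0},{"tx":0,"ty":0,"tz":0,"ax":0,"ay":0,"az":0},{"tx":0,"ty":0,"tz":0,"ax":0,"ay":0,"az":0},{"tx":0,"ty":0,"tz":0,"ax":0,"ay":0,"az":0}])

```text
time_s: 12.52
ee_pos: [0.4586, 0.3176, 0.2024]
eef_rot: [-3.142, 0.0, 0.489]
force: [-0.0, 0.1, -0.7]
grip_width: 0.0218
grip_force: 45.0
```

Call:
apply_moves(increments=[{"tx":0,"ty":0,"tz":-0.3,"ax":0,"ay":0,"az":0},{"tx":0,"ty":0,"tz":-1,"ax":0,"ay":0,"az":0},{"tx":0,"ty":0,"tz":-1,"ax":0,"ay":0,"az":0},{"tx":0,"ty":0,"tz":-1,"ax":0,"ay":0,"az":0},{"tx":0,"ty":0,"tz":-1,"ax":0,"ay":0,"az":0},{"tx":0,"ty":0,"tz":0,"ax":0,"ay":0,"az":0}])

```text
time_s: 13.28
ee_pos: [0.4587, 0.3177, 0.3338]
eef_rot: [-3.141, -0.004, 0.489]
force: [-1.1, -0.4, -0.7]
grip_width: 0.0218
grip_force: 45.0
```

```bash
python3 - <<'E'
from h import *
c,o=wcam();print(np.round(o["ee_pos"],4),np.round(o["eef_rot"],4),o["time_s"],o["grip_width"])
im=np.ascontiguousarray(c["pixels"][:,:,::-1]);hsv=cv2.cvtColor(im,cv2.COLOR_BGR2HSV)
m=((hsv[...,1]<85)&(hsv[...,2]>100)).astype(np.uint8);m[290:]=0;m[:,:270]=0;m[:,370:]=0
cs,_=cv2.findContours(m,0,2);k=max(cs,key=cv2.contourArea);x,y,w,h=cv2.boundingRect(k);print(x,y,w,h)
# far end top edge in tool frame: top face at tool z = .199-.0034... = tip-(22-3.4)
T=np.array(c["T_tool_cam"]);zt=.199+.0034-.022
for u in (x+3,x+w-3):
    d=T[:3,:3]@np.linalg.solve(c["camera_matrix"],[u,y,1.]);p=T[:3,3]+d*(zt-T[2,3])/d[2];print(p.round(4))
d=Ro
p0=o["ee_pos"];p=p0.copy()
plan(p0,o["eef_rot"],bed(.020,0,.14),[np.pi,0,BY],15)
cv2.imwrite("pics/g.png",im[120:320,200:440])
E
```

```text
[0.4587 0.3177 0.3338] [-3.1414 -0.0042  0.4887] 13.275 0.021787627131196453
270 163 100 127
[ 0.047  -0.0224  0.1804]
[0.047  0.0237 0.1804]
[{"tx": -0.17, "ty": 0.75, "tz": -0.01, "ax": 0.0, "ay": -0.0, "az": -0.89}, {"tx": -0.22, "ty": 0.73, "tz": -0.02, "ax": 0.0, "ay": -0.01, "az": -0.88}, {"tx": -0.28, "ty": 0.71, "tz": -0.01, "ax": 0.01, "ay": 0.0, "az": -0.89}, {"tx": -0.34, "ty": 0.69, "tz": -0.01, "ax": -0.0, "ay": -0.0, "az": -0.89}, {"tx": -0.38, "ty": 0.66, "tz": -0.01, "ax": -0.0, "ay": -0.0, "az": -0.88}, {"tx": -0.44, "ty": 0.63, "tz": -0.02, "ax": 0.0, "ay": -0.01, "az": -0.89}, {"tx": -0.49, "ty": 0.6, "tz": -0.01, "ax": 0.0, "ay": -0.0, "az": -0.89}, {"tx": -0.53, "ty": 0.55, "tz": -0.01, "ax": 0.0, "ay": -0.0, "az": -0.88}, {"tx": -0.57, "ty": 0.51, "tz": -0.01, "ax": 0.01, "ay": -0.01, "az": -0.89}, {"tx": -0.6, "ty": 0.47, "tz": -0.02, "ax": -0.0, "ay": 0.0, "az": -0.89}, {"tx": -0.65, "ty": 0.42, "tz": -0.01, "ax": -0.0, "ay": -0.0, "az": -0.88}, {"tx": -0.67, "ty": 0.36, "tz": -0.01, "ax": 0.0, "ay": -0.01, "az": -0.89}, {"tx": -0.7, "ty": 0.32, "tz": -0.01, "ax": 0.0, "ay": 0.0, "az": -0.89}, {"tx": -0.72, "ty": 0.26, "tz": -0.01, "ax": 0.0, "ay": -0.0, "az": -0.88}, {"tx": -0.74, "ty": 0.2, "tz": -0.02, "ax": 0.01, "ay": -0.0, "az": -0.89}]
```

View pics/g.png

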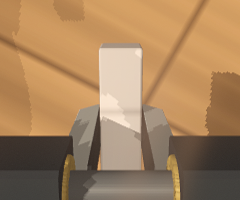

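The blank is held squarely, with its far end at crop row 47, giving a centre offset of +5 mm in the tool frame. I'll plan the hover, tilted by 15°.

```bash
cat >> h.py <<'E'
OFF=np.array([.005,0,.1914])
def blank(x,z,th,y=0.):
    R=Ro.from_euler('xyz',[np.pi,0,BY])*Ro.from_euler('y',np.radians(th))
    C=bed(x,y,z);C[2]=z
    return C-R.apply(OFF),R.as_euler('xyz')
def cent(o):
    R=Ro.from_euler('xyz',o["eef_rot"]);c=np.array(o["ee_pos"])+R.apply(OFF);b=inbed(c);b[2]=c[2]
    a=R.apply([1,0,0]);return (b*1000).round(1),np.degrees(np.arcsin(a[2])).round(2)
E
python3 - <<'E'
from h import *
from station import get_obs
o=get_obs()
P,E=plan(o["ee_pos"],o["eef_rot"],*blank(.014,.14,15),15)
plan(P,E,*blank(.014,.055,15),6)
E
```

```text
[{"tx": -0.22, "ty": 0.87, "tz": 0.02, "ax": 0.12, "ay": 0.18, "az": -0.88}, {"tx": -0.29, "ty": 0.85, "tz": 0.0, "ax": 0.11, "ay": 0.17, "az": -0.88}, {"tx": -0.35, "ty": 0.83, "tz": -0.0, "ax": 0.12, "ay": 0.18, "az": -0.88}, {"tx": -0.41, "ty": 0.8, "tz": -0.03, "ax": 0.12, "ay": 0.17, "az": -0.88}, {"tx": -0.47, "ty": 0.76, "tz": -0.03, "ax": 0.11, "ay": 0.18, "az": -0.89}, {"tx": -0.53, "ty": 0.72, "tz": -0.06, "ax": 0.12, "ay": 0.18, "az": -0.88}, {"tx": -0.59, "ty": 0.68, "tz": -0.06, "ax": 0.12, "ay": 0.17, "az": -0.88}, {"tx": -0.63, "ty": 0.64, "tz": -0.09, "ax": 0.11, "ay": 0.18, "az": -0.88}, {"tx": -0.68, "ty": 0.58, "tz": -0.1, "ax": 0.12, "ay": 0.17, "az": -0.88}, {"tx": -0.71, "ty": 0.52, "tz": -0.11, "ax": 0.12, "ay": 0.18, "az": -0.88}, {"tx": -0.76, "ty": 0.47, "tz": -0.14, "ax": 0.11, "ay": 0.18, "az": -0.88}, {"tx": -0.79, "ty": 0.41, "tz": -0.15, "ax": 0.12, "ay": 0.17, "az": -0.88}, {"tx": -0.81, "ty": 0.35, "tz": -0.16, "ax": 0.12, "ay": 0.18, "az": -0.89}, {"tx": -0.83, "ty": 0.28, "tz": -0.18, "ax": 0.11, "ay": 0.17, "az": -0.88}, {"tx": -0.85, "ty": 0.21, "tz": -0.2, "ax": 0.12, "ay": 0.18, "az": -0.88}]
[{"tx": -0.12, "ty": -0.0, "tz": 0.46, "ax": -0.0, "ay": -0.0, "az": 0.0}, {"tx": -0.13, "ty": -0.0, "tz": 0.45, "ax": -0.0, "ay": -0.0, "az": 0.0}, {"tx": -0.12, "ty": -0.0, "tz": 0.46, "ax": -0.0, "ay": -0.0, "az": 0.0}, {"tx": -0.12, "ty": -0.0, "tz": 0.45, "ax": -0.0, "ay": -0.0, "az": 0.0}, {"tx": -0.12, "ty": -0.0, "tz": 0.46, "ax": -0.0, "ay": -0.0, "az": 0.0}, {"tx": -0.13, "ty": -0.0, "tz": 0.46, "ax": -0.0, "ay": -0.0, "az": 0.0}]
```

Call:
apply_moves(increments=[{"tx":-0.22,"ty":0.87,"tz":0.02,"ax":0.12,"ay":0.18,"az":-0.88},{"tx":-0.29,"ty":0.85,"tz":0,"ax":0.11,"ay":0.17,"az":-0.88},{"tx":-0.35,"ty":0.83,"tz":0,"ax":0.12,"ay":0.18,"az":-0.88},{"tx":-0.41,"ty":0.8,"tz":-0.03,"ax":0.12,"ay":0.17,"az":-0.88},{"tx":-0.47,"ty":0.76,"tz":-0.03,"ax":0.11,"ay":0.18,"az":-0.89},{"tx":-0.53,"ty":0.72,"tz":-0.06,"ax":0.12,"ay":0.18,"az":-0.88},{"tx":-0.59,"ty":0.68,"tz":-0.06,"ax":0.12,"ay":0.17,"az":-0.88},{"tx":-0.63,"ty":0.64,"tz":-0.09,"ax":0.11,"ay":0.18,"az":-0.88},{"tx":-0.68,"ty":0.58,"tz":-0.1,"ax":0.12,"ay":0.17,"az":-0.88},{"tx":-0.71,"ty":0.52,"tz":-0.11,"ax":0.12,"ay":0.18,"az":-0.88},{"tx":-0.76,"ty":0.47,"tz":-0.14,"ax":0.11,"ay":0.18,"az":-0.88},{"tx":-0.79,"ty":0.41,"tz":-0.15,"ax":0.12,"ay":0.17,"az":-0.88}])

```text
time_s: 14.82
ee_pos: [0.5356, 0.0026, 0.3234]
eef_rot: [-3.113, -0.212, 1.414]
force: [0.6, 0.7, -1.9]
grip_width: 0.0217
grip_force: 45.0
```

Call:
apply_moves(increments=[{"tx":-0.81,"ty":0.35,"tz":-0.16,"ax":0.12,"ay":0.18,"az":-0.89},{"tx":-0.83,"ty":0.28,"tz":-0.18,"ax":0.11,"ay":0.17,"az":-0.88},{"tx":-0.85,"ty":0.21,"tz":-0.2,"ax":0.12,"ay":0.18,"az":-0.88},{"tx":-0.12,"ty":0,"tz":0.46,"ax":0,"ay":0,"az":0},{"tx":-0.13,"ty":0,"tz":0.45,"ax":0,"ay":0,"az":0},{"tx":-0.12,"ty":0,"tz":0.46,"ax":0,"ay":0,"az":0},{"tx":-0.12,"ty":0,"tz":0.45,"ax":0,"ay":0,"az":0},{"tx":0,"ty":0,"tz":0,"ax":0,"ay":0,"az":0},{"tx":0,"ty":0,"tz":0,"ax":0,"ay":0,"az":0}])

```text
time_s: 15.95
ee_pos: [0.5551, -0.0748, 0.2672]
eef_rot: [-3.141, -0.261, 1.649]
force: [-0.1, -0.2, -1.6]
grip_width: 0.0218
grip_force: 45.0
```

```bash
python3 - <<'E'
from h import *
from station import get_obs
o=get_obs();print(cent(o),o["force"],o["time_s"],np.round(o["eef_rot"],3))
P,E=plan(o["ee_pos"],o["eef_rot"],*blank(.013,.049,15),4)
plan(P,E,*blank(-.0035,.049,15),6)
E
```

```text
(array([13.9, -0. , 83.5]), np.float64(14.95)) [-0.06330679 -0.21071448 -1.60863083] 15.95 [-3.141 -0.261  1.649]
[{"tx": -0.08, "ty": -0.0, "tz": 0.28, "ax": -0.0, "ay": 0.0, "az": 0.0}, {"tx": -0.09, "ty": -0.0, "tz": 0.27, "ax": -0.0, "ay": 0.0, "az": 0.0}, {"tx": -0.08, "ty": -0.0, "tz": 0.28, "ax": -0.01, "ay": 0.01, "az": 0.0}, {"tx": -0.08, "ty": -0.01, "tz": 0.27, "ax": 0.0, "ay": -0.0, "az": 0.0}]
[{"tx": -0.09, "ty": 0.0, "tz": -0.02, "ax": 0.0, "ay": -0.0, "az": 0.0}, {"tx": -0.09, "ty": 0.0, "tz": -0.03, "ax": 0.0, "ay": -0.0, "az": 0.0}, {"tx": -0.09, "ty": 0.0, "tz": -0.02, "ax": 0.0, "ay": -0.0, "az": 0.0}, {"tx": -0.09, "ty": 0.0, "tz": -0.02, "ax": 0.0, "ay": -0.0, "az": 0.0}, {"tx": -0.09, "ty": 0.0, "tz": -0.03, "ax": 0.0, "ay": -0.0, "az": 0.0}, {"tx": -0.08, "ty": 0.0, "tz": -0.02, "ax": 0.0, "ay": -0.0, "az": 0.0}]
```

Call:
apply_moves(increments=[{"tx":-0.08,"ty":0,"tz":0.28,"ax":0,"ay":0,"az":0},{"tx":-0.09,"ty":0,"tz":0.27,"ax":0,"ay":0,"az":0},{"tx":-0.08,"ty":0,"tz":0.28,"ax":0,"ay":0,"az":0},{"tx":-0.08,"ty":0,"tz":0.27,"ax":0,"ay":0,"az":0},{"tx":0,"ty":0,"tz":0,"ax":0,"ay":0,"az":0}])

```text
time_s: 16.58
ee_pos: [0.555, -0.076, 0.2316]
eef_rot: [-3.139, -0.262, 1.649]
force: [-0.4, 0.3, -0.9]
grip_width: 0.0214
grip_force: 45.0
```

Call:
apply_moves(increments=[{"tx":-0.1,"ty":0,"tz":-0.02,"ax":0,"ay":0,"az":0},{"tx":-0.1,"ty":0,"tz":-0.03,"ax":0,"ay":0,"az":0},{"tx":0,"ty":0,"tz":0,"ax":0,"ay":0,"az":0}])

```text
time_s: 16.95
ee_pos: [0.5556, -0.0823, 0.2325]
eef_rot: [-3.141, -0.261, 1.649]
force: [0.3, 1.9, -1.4]
grip_width: 0.0214
grip_force: 45.0
```

Call:
apply_moves(increments=[{"tx":-0.1,"ty":0,"tz":-0.02,"ax":0,"ay":0,"az":0},{"tx":-0.1,"ty":0,"tz":-0.03,"ax":0,"ay":0,"az":0},{"tx":0,"ty":0,"tz":0,"ax":0,"ay":0,"az":0}])

```text
time_s: 17.32
ee_pos: [0.5561, -0.0884, 0.2323]
eef_rot: [-3.14, -0.261, 1.649]
force: [-0.4, 4.8, 2.1]
grip_width: 0.0215
grip_force: 45.0
```

```bash
python3 - <<'E'
from h import *
from station import camera
c,o=wcam();print(cent(o),np.round(o["force"],2),o["time_s"])
cv2.imwrite("pics/press.png",np.vstack([cv2.resize(c["pixels"][90:290,220:420],(600,300)),cv2.resize(camera("scene")["pixels"][170:250,255:415],(600,300),interpolation=cv2.INTER_CUBIC)])[:,:,::-1])
E
```

```text
(array([ 0.5,  0.1, 48.7]), np.float64(14.98)) [-0.44  4.78  2.05] 17.325
```

Call:
apply_moves(increments=[{"tx":-0.08,"ty":0,"tz":-0.02,"ax":0,"ay":0,"az":0},{"tx":-0.07,"ty":0,"tz":-0.02,"ax":0,"ay":0,"az":0},{"tx":0,"ty":0,"tz":0,"ax":0,"ay":0,"az":0}])

```text
time_s: 17.8
ee_pos: [0.5564, -0.0928, 0.2323]
eef_rot: [-3.14, -0.262, 1.649]
force: [-0.1, 6.8, 2.1]
grip_width: 0.0214
grip_force: 45.0
```

```bash
python3 - <<'E'
from h import *
from station import camera
c,o=wcam();print(cent(o),np.round(o["force"],2),o["time_s"])
cv2.imwrite("pics/press.png",np.vstack([cv2.resize(c["pixels"][90:290,220:420],(600,300)),cv2.resize(camera("scene")["pixels"][170:250,255:415],(600,300),interpolation=cv2.INTER_CUBIC)])[:,:,::-1])
P,E=plan(o["ee_pos"],o["eef_rot"],*blank(-.004,.0445,10),3)
P,E=plan(P,E,*blank(-.004,.0410,5),3)
P,E=plan(P,E,*blank(-.004,.0378,0),3)
E
```

```text
(array([-4. ,  0.2, 48.7]), np.float64(14.99)) [-0.07  6.83  2.11] 17.8
[{"tx": 0.17, "ty": -0.0, "tz": 0.05, "ax": -0.0, "ay": -0.33, "az": -0.0}, {"tx": 0.18, "ty": -0.0, "tz": 0.04, "ax": -0.01, "ay": -0.34, "az": -0.0}, {"tx": 0.17, "ty": -0.0, "tz": 0.04, "ax": -0.0, "ay": -0.33, "az": -0.0}]
[{"tx": 0.18, "ty": -0.0, "tz": 0.04, "ax": -0.0, "ay": -0.33, "az": -0.0}, {"tx": 0.18, "ty": -0.0, "tz": 0.04, "ax": -0.0, "ay": -0.34, "az": -0.0}, {"tx": 0.18, "ty": -0.0, "tz": 0.03, "ax": -0.0, "ay": -0.33, "az": -0.0}]
[{"tx": 0.18, "ty": -0.0, "tz": 0.04, "ax": -0.0, "ay": -0.33, "az": -0.0}, {"tx": 0.19, "ty": -0.0, "tz": 0.03, "ax": -0.0, "ay": -0.34, "az": -0.0}, {"tx": 0.18, "ty": -0.0, "tz": 0.03, "ax": -0.0, "ay": -0.33, "az": -0.0}]
```

View pics/press.png

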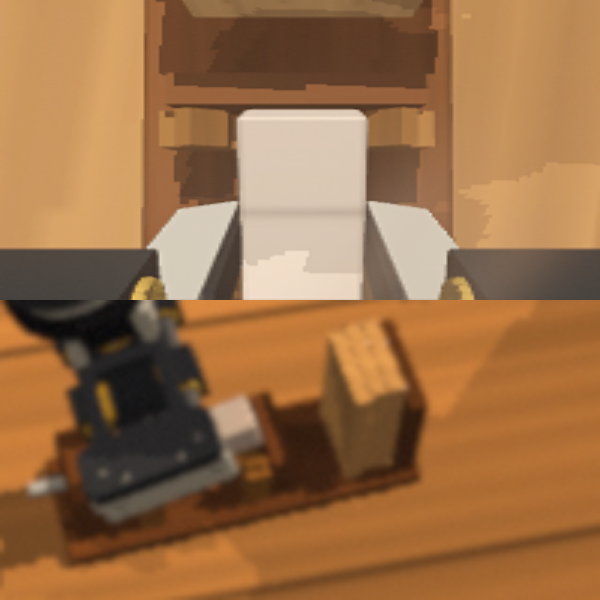

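The blank is tilted and pressing the plunger (6.8 N), about 1 mm to the right of the saddle centre, and the plates stand. Now I'll tip it down with a small lateral correction.

Call:
apply_moves(increments=[{"tx":0.17,"ty":-0.03,"tz":0.05,"ax":0,"ay":-0.33,"az":0},{"tx":0.18,"ty":0,"tz":0.04,"ax":0,"ay":-0.34,"az":0},{"tx":0.17,"ty":0,"tz":0.04,"ax":0,"ay":-0.33,"az":0},{"tx":0,"ty":0,"tz":0,"ax":0,"ay":0,"az":0}])

```text
time_s: 18.4
ee_pos: [0.5544, -0.0763, 0.2324]
eef_rot: [-3.141, -0.174, 1.65]
force: [1.6, 5.9, 3.9]
grip_width: 0.0217
grip_force: 45.0
```

Call:
apply_moves(increments=[{"tx":0.18,"ty":0,"tz":0.04,"ax":0,"ay":-0.33,"az":0},{"tx":0.18,"ty":0,"tz":0.04,"ax":0,"ay":-0.34,"az":0},{"tx":0.18,"ty":0,"tz":0.03,"ax":0,"ay":-0.33,"az":0},{"tx":0,"ty":0,"tz":0,"ax":0,"ay":0,"az":0}])

```text
time_s: 18.9
ee_pos: [0.5531, -0.0599, 0.2314]
eef_rot: [-3.141, -0.086, 1.65]
force: [0.5, 6.2, 3.2]
grip_width: 0.022
grip_force: 45.0
```

```bash
python3 - <<'E'
from h import *
from station import get_obs
o=get_obs();print(cent(o),np.round(o["force"],2),np.round(o["moment"],2),o["time_s"])
E
```

```text
(array([-3.7,  0.7, 41.2]), np.float64(4.95)) [0.54 6.22 3.16] [ 1.06 -0.25  0.02] 18.9
```

Call:
apply_moves(increments=[{"tx":0.18,"ty":0,"tz":0.04,"ax":0,"ay":-0.33,"az":0},{"tx":0.19,"ty":0,"tz":0.03,"ax":0,"ay":-0.34,"az":0},{"tx":0.18,"ty":0,"tz":0.03,"ax":0,"ay":-0.33,"az":0},{"tx":0,"ty":0,"tz":0,"ax":0,"ay":0,"az":0}])

```text
time_s: 19.4
ee_pos: [0.5517, -0.0432, 0.229]
eef_rot: [-3.141, 0.001, 1.65]
force: [1.9, 6.4, 0.9]
grip_width: 0.0216
grip_force: 45.0
```

```bash
python3 - <<'E'
from h import *
from station import get_obs
o=get_obs();print(cent(o),np.round(o["force"],2),np.round(o["moment"],2),o["time_s"])
E
```

```text
(array([-3.7,  0.9, 37.6]), np.float64(-0.04)) [1.86 6.41 0.92] [ 1.2  -0.42  0.1 ] 19.4
```

Call:
apply_moves(increments=[{"tx":0.05,"ty":0,"tz":0.01,"ax":0,"ay":0,"az":0},{"tx":0.05,"ty":0,"tz":0.01,"ax":0,"ay":0,"az":0},{"tx":0,"ty":0,"tz":0,"ax":0,"ay":0,"az":0}])

```text
time_s: 19.77
ee_pos: [0.5515, -0.0406, 0.2285]
eef_rot: [-3.141, 0.001, 1.65]
force: [0.6, 6.0, 2.0]
grip_width: 0.0212
grip_force: 45.0
```

Call:
apply_moves(increments=[{"tx":0.03,"ty":0,"tz":0,"ax":0,"ay":0,"az":0},{"tx":0,"ty":0,"tz":0,"ax":0,"ay":0,"az":0}])

```text
time_s: 20.02
ee_pos: [0.5514, -0.0398, 0.2285]
eef_rot: [-3.141, 0.001, 1.65]
force: [0.6, 5.1, 1.7]
grip_width: 0.0218
grip_force: 45.0
```

```bash
python3 - <<'E'
from h import *
from station import get_obs
o=get_obs();print(cent(o),np.round(o["force"],2),np.round(o["moment"],2),o["time_s"])
E
```

```text
(array([-0.2,  0.9, 37.1]), np.float64(-0.03)) [0.57 5.15 1.66] [ 0.91 -0.22  0.09] 20.025
```

Call:
apply_moves(increments=[{"tx":0.03,"ty":0,"tz":0,"ax":0,"ay":0,"az":0},{"tx":0,"ty":0,"tz":0,"ax":0,"ay":0,"az":0}])

```text
time_s: 20.27
ee_pos: [0.5514, -0.0392, 0.2285]
eef_rot: [-3.141, 0.001, 1.65]
force: [1.7, 1.1, 0.9]
grip_width: 0.0218
grip_force: 45.0
```

Call:
apply_moves(increments=[{"tx":0.02,"ty":0,"tz":0,"ax":0,"ay":0,"az":0},{"tx":0,"ty":0,"tz":0,"ax":0,"ay":0,"az":0}])

```text
time_s: 20.52
ee_pos: [0.5514, -0.039, 0.2286]
eef_rot: [-3.141, 0.002, 1.649]
force: [3.3, -5.0, 0.1]
grip_width: 0.0217
grip_force: 45.0
```

Call:
apply_moves(increments=[{"tx":0,"ty":0,"tz":0,"ax":0,"ay":0,"az":0},{"tx":0,"ty":0,"tz":0,"ax":0,"ay":0,"az":0},{"tx":0,"ty":0,"tz":0,"ax":0,"ay":0,"az":0},{"tx":0,"ty":0,"tz":0,"ax":0,"ay":0,"az":0}], jaw=0.5)

```text
time_s: 21.02
ee_pos: [0.5511, -0.0384, 0.2283]
eef_rot: [-3.14, 0.001, 1.65]
force: [0.2, -0.2, -0.1]
grip_width: 0.0471
grip_force: 0.0
```

Call:
apply_moves(increments=[{"tx":0,"ty":0,"tz":-0.3,"ax":0,"ay":0,"az":0},{"tx":0,"ty":0,"tz":-0.6,"ax":0,"ay":0,"az":0},{"tx":0,"ty":0,"tz":-1,"ax":0,"ay":0,"az":0},{"tx":-0.5,"ty":0,"tz":-1,"ax":0,"ay":0,"az":0},{"tx":-1,"ty":0,"tz":-1,"ax":0,"ay":0,"az":0},{"tx":-1,"ty":0,"tz":-1,"ax":0,"ay":0,"az":0},{"tx":0,"ty":0,"tz":0,"ax":0,"ay":0,"az":0},{"tx":0,"ty":0,"tz":0,"ax":0,"ay":0,"az":0}])

```text
time_s: 22.02
ee_pos: [0.557, -0.1127, 0.3753]
eef_rot: [-3.14, 0.0, 1.649]
force: [-0.0, -0.4, 0.8]
grip_width: 0.0466
grip_force: 0.0
```

```bash
python3 - <<'E'
from h import *
c,o=wcam();print(inbed(o["ee_pos"]).round(3),o["time_s"],o["grip_width"],np.round(o["force"],1))
# predicted corners of the loaded blank top (z=.048) and plate tops (z=.09)
for x,y,z in [(-.04,.011,.048),(-.04,-.011,.048),(.04,.011,.048),(.04,-.011,.048),(.0845,.025,.09),(.0845,-.025,.09)]:
    p=bed(x,y,z);p[2]=z;print((x,y,z),proj(c,p).round(1))
im=np.ascontiguousarray(c["pixels"][0:230,265:375,::-1])
cv2.imwrite("pics/fin.png",cv2.resize(im,(286,598)))
hsv=cv2.cvtColor(im,cv2.COLOR_BGR2HSV);m=((hsv[...,1]<85)&(hsv[...,2]>100)).astype(np.uint8)
cs,_=cv2.findContours(m,0,2)
for k in cs:
    if cv2.contourArea(k)>150:
        b=cv2.boxPoints(cv2.minAreaRect(k))+[265,0];print(b.round(1).tolist(),[(inbed(ray(c,p,.048))[:2]*1000).round(1).tolist() for p in b])
E
```

```text
[-0.078  0.001  0.176] 22.025 0.04661739602164108 [-0.  -0.4  0.8]
(-0.04, 0.011, 0.048) [309.5 152.5]
(-0.04, -0.011, 0.048) [333.1 152.5]
(0.04, 0.011, 0.048) [308.8  60.6]
(0.04, -0.011, 0.048) [333.9  60.6]
(0.0845, 0.025, 0.09) [286.8 -16.3]
(0.0845, -0.025, 0.09) [356.2 -16.3]
[[309.0, 62.0], [333.0, 62.0], [333.0, 153.0], [309.0, 153.0]] [[38.9, 10.8], [38.9, -10.2], [-40.4, -10.9], [-40.4, 11.5]]
```

View pics/fin.png

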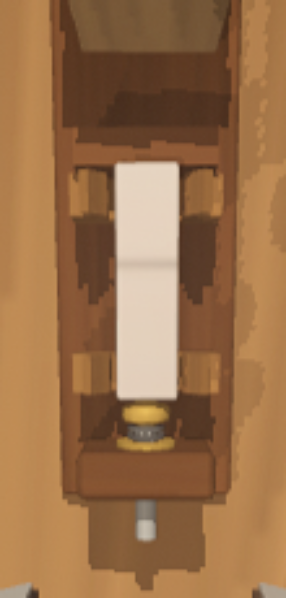

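The blank lies level between plunger and stop, centred to within 1 mm, and the plates are untouched. Handing in.

```bash
python3 -c "
from station import hand_in
print(hand_in())"
```

```text
the job is handed in; nothing more can be done
None
```

I handed the job in at about 22 s; `hand_in()` returned no verdict. By the last pictures the three plates stand in a row against the backstop, the blank lies level in its bay between plunger and stop, and the arm is clear.

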